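# Press a reducing sleeve into a block heater

### The arm

A 6-joint arm with a two-finger parallel gripper is mounted at the origin on the work surface. World frame = base frame: x ahead of the robot, y to its left, z up, the work surface at z = 0. Lengths are in m, angles in rad, forces in N, time in s.
With the tool pointing down it reaches from about 0.375 to 0.975 m from the base axis. Payload 3.8 kg.
Tool frame: the origin (TCP) lies at the very end of the fingers, on their centre line; the grasp point (between the pads) lies 19 mm behind it (bot.tcp_to_grasp is the z of the grasp point in the tool frame, in m); z points along the fingers, y is the direction in which the jaws open and shut (so a half turn about z gives the same grasp; the last joint's range is limited). The gripper opens to 85 mm and grips with 20 to 120 N. Pads are 22 mm wide; open, the fingers measure 114 mm over their backs; the gripper's body (76 mm by 85 mm) begins 54 mm behind the grasp point. The pads swing forward as they close: fully open they stand 13 mm farther back than shut.
Start: joints at [1.293, 0.264, 1.604, -0, 1.274, -0.037], TCP at [0.161, 0.656, 0.231] pointing down, gripper open.
Joint ranges: [-2.63, 2.63], [-0.94, 2.18], [0.31, 2.57], [-1.31, 4.45], [0, 2.66], [-2.55, 2.55]. Speed limits (rad/s): [2.57, 2.57, 3.14, 3.14, 3.14, 3.14].

### API

Orientations are given as a rotation vector (axis times angle).
In Python, from workcell import status, vision, job, bot gives the robot as it stands.
- The arm moves only by the tool apply_moves, never from a script. Its argument "deltas" is a list of rows, each a list of 7 numbers: the shift along the tool's x, y, z in m, then the turn, a rotation vector about the tool's x, y, z in rad, then the closure, from 0 (fully open) to 1 (shut). In form: [[x, y, z, rx, ry, rz, jaw], ...]. A call has 1 to 8 rows; each row is the pose to reach, as a shift and turn from the pose commanded when the call began, along the tool's axes at that moment; what a row does not reach only later rows make up. A row lasts 1/12 s, in which the tool goes at most 41.7 mm and 7.16 degrees, less where a joint would pass 70% of its speed; a pose out of reach is approached as far as the arm can. A call with a gripper value outside its range is refused whole. The fingers move at their own pace and stop on an object; "squeeze" is the grip in N (left out, the last holds). Time passes only in rows, so rows that repeat a pose let the fingers close. It gives the time, the measured TCP pose, the force and the opening at its end, in the units of the state.
- status.read_state(): the state, without advancing time (a new reading comes with each control period).
- vision.read_camera(name): name is "side" or "top" or "wrist"; returns the picture (384x512x3 uint8, red, green, blue); there is no depth.
- vision.get_calibration(name): a dict with "fov_y" (degrees; the focal length in pixels is half the picture's height over the tangent of half this angle, whatever the lens; pixels are square), "cx", "cy" (the principal point, pixels), "R" (3x3) and "t" (3): a world point X has camera coordinates R X + t; the wrist camera has in their place "tool_from_camera" (4x4, takes a point from camera to tool coordinates, whose origin is the TCP and whose axes are the flange's). Camera axes: x right, y down, z forward; pixel columns grow to the right and rows downward; lengths in m; the calibration is good to about 2 mm. A picture is of the moment at which its call begins: read the wrist's pose just before it. get_calibration takes no time and is no camera call.
- job.finish_job(): hands the job in, once; it reports no verdict.
The state is a dict: "time": time; "q": joint angles; "joint_vel": joint speeds; "joint_torque": joint torques, N m; "tool_pos": TCP position; "tcp_rot": TCP orientation; "wrist_force": force on the tool from outside, world axes, zero at the start; "torque": the same for the moment, N m; "width": opening from 0.0 (shut) to 1.0 (fully open).
Only numpy, scipy, OpenCV 4.12 (cv2) and the standard library are available. Lean on these libraries where they do the work, as an engineer would, in place of code of your own. Each camera call takes 0.05 s, during which the arm holds its last target. There are 200 camera calls.

### The job

Take the bronze sleeve from the blue mat, start it stem-down in the one empty well of the block heater, and press it slowly and firmly home, never ramming it, until its shoulder bottoms flush on the metal block. Then let go and move clear, leaving the steel sleeve on the mat and the brown bottle undisturbed.

Things in the scene. Friction and masses are not known exactly. Their poses are not given: they have to be found in the camera images.
- bronze_sleeve_center (a point): Centre of the loose bronze-coloured flanged sleeve, upright on the blue mat, stem down: 60 mm tall, 0.15 kg, round about z. From the foot: stem 24 mm diameter, 28 mm long (first 5 mm taper from 19 mm); flange 36 mm diameter, 4 mm thick (its top 2 mm above this point); neck 22 mm diameter, 28 mm tall, to grip (40 to 50 N holds it while pressing).
- shoulder (a point): On the bronze sleeve's axis at the underside of its flange, 2 mm below its centre, 28 mm above its foot; z up along the sleeve. It meets the well's mouth when the sleeve is home.
- well (a point): Centre of the empty well's mouth, in the block's top face; z up. Well 25 mm diameter, 36 mm deep. Black rubber lugs grip the stem over its last 13 mm: resistance grows to 6 to 15 N. The block sinks too under the push, so the final height is not known beforehand. Home is a dead stop: a push of 20 N in all makes sure. Press at 10 mm/s or less; over 35 N of flange on block is ramming.
- block: Aluminium block in the heater, 124 x 124 x 40 mm, origin at its underside's centre, axes as the heater's. Three wells hold steel sleeves that stand 32 mm above its top. It starts 0 to 12 mm above its lowest place, different each time; 3 to 5 N of push slides it down to its stop, and it stays.
- heater: White block heater fixed to the bench, 250 x 170 mm, grey panel on its -x side. Origin on the bench; the empty well lies 5 mm to -x, 30 mm to +y of it (own axes). Fitted sleeves stand 60 mm from the well along heater +x, along -y, and at the corner between, so fingers have most room closing along the heater's x+y diagonal. Casing rim 78 mm high.
- steel_sleeve_center (a point): Centre of a loose steel-grey sleeve of the same shape, standing on the blue mat 70 mm or more from the bronze one. It is to be left alone.
- reagent: Brown bottle with a white cap, 60 mm diameter, 140 mm tall, origin at the centre of its underside. It is to be left alone.

How it is judged:
On the way, in this order (a step that is already met when the one before it is completed fails the run):
1. the bronze sleeve is started upright in the empty well (z of shoulder in the frame of well between 0.003 and 0.022 m and horizontal distance between shoulder and well below 0.004 m and angle between shoulder's own z axis and vertical below 0.12 rad), for 0.05 s.
2. the sleeve is pressed home, its shoulder down on the block (z of shoulder in the frame of well below 0.0015 m and horizontal distance between shoulder and well below 0.003 m), for 0.2 s.
At the end, for the whole second after the job is handed in: The bronze sleeve stands upright (within 0.08 rad) in the well with its shoulder within 1.5 mm of the block's top and 3 mm of the well's centre, released; the steel sleeve and the brown bottle are within 20 mm of where they started (all of step 2 and angle between shoulder's own z axis and vertical below 0.08 rad and distance of each of steel_sleeve_center, reagent from where it was at the start of the episode below 0.02 m); the robot touches nothing.
It fails at once if the sleeve is rammed: its flange bears on the block with over 35 N, or the whole sleeve (with the lugs' squeeze) with over 90 N (contact force between bronze_sleeve_c0 and block above 35 N or contact force between bronze_sleeve and block above 90 N).
It fails at once if the steel sleeve or the brown bottle is disturbed (moved over 20 mm) (distance of any of steel_sleeve_center, reagent from where it was at the start of the episode above 0.02 m).
It also fails if it takes over 48 s, if anything falls off the work surface, if the arm or the gripper's body presses on something with over 40 N, if the wrist force passes 120 N, or if a joint passes its speed limit or range.

## Working session

There is one attempt and no reset: what is moved stays moved. The work goes in short steps, Python scripts to look and compute and a tool call to move; the robot and the scene stay as the last step left them, time stands still between calls to the robot, and variables do not carry over. Pictures are saved under pics/ and viewed, about 8 in all and at most 12, crops included, and the job is handed in when it is done.

Besides the shell and the picture viewer there is one more tool, called by a JSON object that holds its "name" and its "arguments". apply_moves: Moves the arm, as the interface text tells. Its arguments: {"type":"object","properties":{"deltas":{"type":"array","items":{"type":"array","items":{"type":"number"}}},"squeeze":{"type":"number"}},"required":["deltas"]}

```bash
mkdir -p pics; ls; python3 - <<'E'
from workcell import status, vision, job, bot
import cv2, numpy as np
np.set_printoptions(precision=4,suppress=True)
s=status.read_state(); print(s, bot.tcp_to_grasp)
ims=[]
for n in ["side","top","wrist"]:
    im=vision.read_camera(n); cv2.imwrite(f"pics/{n}0.png",im[:,:,::-1]); c=vision.get_calibration(n); print(n,c)
    ims.append(im[:,:,::-1])
a=np.vstack([ims[0],ims[1]])
cv2.imwrite("pics/both0.png",cv2.resize(np.hstack(ims[:2]),(800,300)))
E
```

```text
pics
{'time': 0.0, 'q': array([ 1.2931,  0.2647,  1.6054, -0.    ,  1.2737, -0.0369]), 'joint_vel': array([ 0.0005, -0.0016, -0.002 , -0.0005,  0.0015,  0.001 ]), 'joint_torque': array([ -0.0007, -51.5116, -36.7313,  -0.0002,   0.0132,  -0.    ]), 'tool_pos': array([0.1608, 0.6548, 0.23  ]), 'tcp_rot': array([-0.3773, -3.1185,  0.0034]), 'wrist_force': array([0.6285, 0.0648, 0.1036]), 'torque': array([-0.034 ,  0.0008, -0.0763]), 'width': 0.9969598144639413} -0.0187
side {'fov_y': 47.298664348256665, 'cx': 252.11946016380847, 'cy': 192.3709371050593, 'R': array([[ 0.7375, -0.6753, -0.0055],
       [-0.4865, -0.5256, -0.6979],
       [ 0.4684,  0.5174, -0.7161]]), 't': array([-0.4258,  0.2792,  0.8095])}
top {'fov_y': 57.9491849372952, 'cx': 255.29023204229685, 'cy': 189.4237536612554, 'R': array([[-0.0189, -0.9998, -0.0032],
       [-0.9979,  0.0191, -0.0623],
       [ 0.0623,  0.002 , -0.9981]]), 't': array([-0.0374,  0.5102,  0.8479])}
wrist {'fov_y': 66.08874074904666, 'cx': 251.41334097526877, 'cy': 196.48230553282966, 'tool_from_camera': array([[-0.0014, -0.9658, -0.2592,  0.0658],
       [ 1.    , -0.0014, -0.0002,  0.0005],
       [-0.0002, -0.2592,  0.9658, -0.1428],
       [ 0.    ,  0.    ,  0.    ,  1.    ]])}
```

View pics/top0.png

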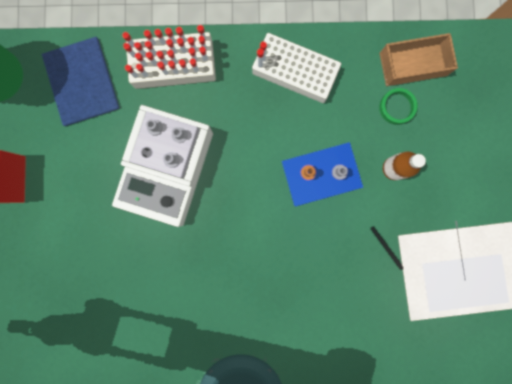

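View pics/side0.png

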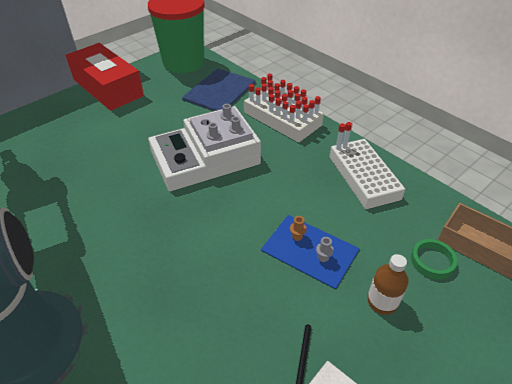

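```bash
cat > h.py <<'E'
from workcell import status, vision, job, bot
import cv2, numpy as np
from scipy.spatial.transform import Rotation as Ro
np.set_printoptions(precision=4,suppress=True)
def ray(n,uv,s=None):
    c=vision.get_calibration(n); f=192/np.tan(np.radians(c['fov_y']/2))
    d=np.array([(uv[0]-c['cx'])/f,(uv[1]-c['cy'])/f,1.])
    if n!='wrist': R=np.array(c['R']); return -R.T@np.array(c['t']), R.T@d
    T=np.array(c['tool_from_camera']); Rt=Ro.from_rotvec(s['tcp_rot']).as_matrix()
    return np.array(s['tool_pos'])+Rt@T[:3,3], Rt@T[:3,:3]@d
def onz(n,uv,z,s=None):
    o,d=ray(n,uv,s); return o+d*(z-o[2])/d[2]
def tri(*rs):
    A=0;b=0
    for o,d in rs:
        d=d/np.linalg.norm(d); P=np.eye(3)-np.outer(d,d); A=A+P; b=b+P@o
    return np.linalg.solve(A,b)
def project(X,s):
    c=vision.get_calibration('wrist'); f=192/np.tan(np.radians(c['fov_y']/2))
    T=np.array(c['tool_from_camera']); p=Ro.from_rotvec(s['tcp_rot']).inv().apply(np.array(X)-s['tool_pos'])
    p=T[:3,:3].T@(p-T[:3,3]); return c['cx']+f*p[0]/p[2], c['cy']+f*p[1]/p[2]
def blob(im,lo,hi,roi=None):
    m=cv2.inRange(cv2.cvtColor(im,cv2.COLOR_RGB2HSV),lo,hi)
    if roi: k=np.zeros_like(m); k[roi[1]:roi[3],roi[0]:roi[2]]=1; m=m*k
    n,l,st,c=cv2.connectedComponentsWithStats(m); i=1+np.argmax(st[1:,4]); return st[i],c[i]
E
python3 - <<'E'
from h import *
t=cv2.imread('pics/top0.png')[:,:,::-1]; s=cv2.imread('pics/side0.png')[:,:,::-1]
bt=blob(t,(4,110,80),(20,255,255),(285,150,330,195)); bs=blob(s,(4,110,80),(20,255,255),(270,200,315,250)); print(bt,bs)
print('bronze tri',tri(ray('top',bt[1]),ray('side',bs[1])), onz('top',bt[1],.035))
print('gray', onz('top',(340,172),.035), 'bottle',onz('top',(418,161),.14))
print('well tri',tri(ray('top',(146.5,152.5)),ray('side',(206,123))))
for p in [(153,126),(179,132),(171,157)]: print(onz('top',p,.115))
print('well',onz('top',(146.5,152.5),.085))
a=np.vstack([cv2.resize(t[100:230,105:225],(480,520),interpolation=3)]);b=cv2.resize(s[90:200,140:270],(614,520),interpolation=3)[:, :480*1]
cv2.imwrite('pics/heat.png',cv2.resize(np.hstack([a,b]),(800,433))[:,:,::-1])
E
```

```text
(array([302, 166,  13,  13, 129], dtype=int32), array([308.0155, 172.155 ])) (array([290, 216,  16,  25, 265], dtype=int32), array([297.7849, 227.5962]))
bronze tri [ 0.5481 -0.1764  0.0418] [ 0.548  -0.1767  0.035 ]
gray [ 0.5468 -0.2548  0.035 ] bottle [ 0.5559 -0.3967  0.14  ]
well tri [0.5963 0.1992 0.0899]
[0.6494 0.1783 0.115 ]
[0.6347 0.1203 0.115 ]
[0.5788 0.1383 0.115 ]
well [0.5953 0.2022 0.085 ]
```

View pics/heat.png

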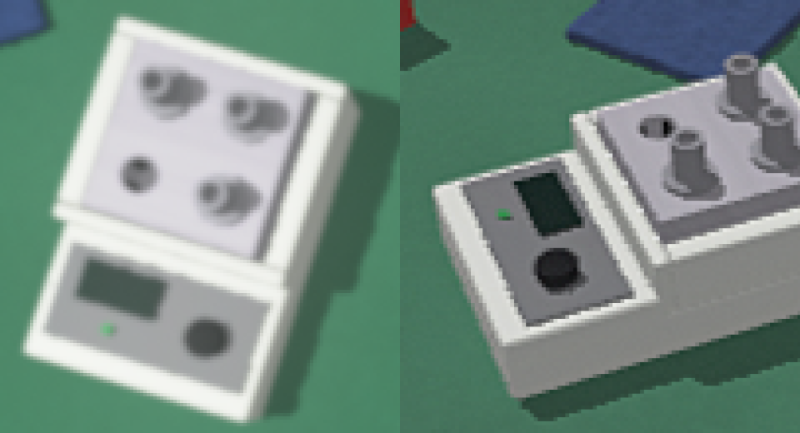

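```bash
cat >> h.py <<'E'
def rel(p,psi):
    s=status.read_state(); R0=Ro.from_rotvec(s['tcp_rot']).as_matrix()
    y=np.array([np.cos(psi),np.sin(psi),0]); z=np.array([0,0,-1.]); R1=np.stack([np.cross(y,z),y,z],1)
    print('t',round(s['time'],2),'pos',s['tool_pos'],'psi',np.arctan2(R0[1,1],R0[0,1]),'F',s['wrist_force'],'w',round(s['width'],3))
    print('d',R0.T@(np.array(p)-s['tool_pos']),Ro.from_matrix(R0.T@R1).as_rotvec())
E
python3 -c "
from h import *
rel((.548,-.176,.22),0.)"
```

```text
t 0.15 pos [0.1608 0.655  0.2302] psi 1.3300140064449355 F [-0.544   0.1929  0.3396] w 1.002
d [-0.5742 -0.7146  0.0115] [-0.0016  0.0012  1.33  ]
```

{"name": "apply_moves", "arguments": {"deltas": [[-0.574,-0.715,0.011,0,0,1.33,0],[-0.574,-0.715,0.011,0,0,1.33,0],[-0.574,-0.715,0.011,0,0,1.33,0],[-0.574,-0.715,0.011,0,0,1.33,0],[-0.574,-0.715,0.011,0,0,1.33,0],[-0.574,-0.715,0.011,0,0,1.33,0],[-0.574,-0.715,0.011,0,0,1.33,0],[-0.574,-0.715,0.011,0,0,1.33,0]]}}

```text
time: 0.82
tool_pos: [0.3018, 0.3513, 0.227]
tcp_rot: [1.833, 2.551, -0.0]
wrist_force: [1.0, 0.9, -0.2]
width: 1.001
```

```bash
python3 -c "
from h import *
rel((.548,-.176,.22),0.)"
```

```text
t 0.82 pos [0.3018 0.3513 0.227 ] psi 0.3245312960411668 F [ 1.0266  0.8785 -0.2453] w 1.001
d [-0.5783  0.0652  0.0071] [0.     0.0002 0.3245]
```

{"name": "apply_moves", "arguments": {"deltas": [[-0.578,0.065,0.007,0,0,0.325,0],[-0.578,0.065,0.007,0,0,0.325,0],[-0.578,0.065,0.007,0,0,0.325,0],[-0.578,0.065,0.007,0,0,0.325,0],[-0.578,0.065,0.007,0,0,0.325,0],[-0.578,0.065,0.007,0,0,0.325,0],[-0.578,0.065,0.007,0,0,0.325,0],[-0.578,0.065,0.007,0,0,0.325,0]]}}

```text
time: 1.48
tool_pos: [0.4444, 0.05, 0.2233]
tcp_rot: [2.216, 2.227, 0.001]
wrist_force: [1.1, 0.7, 0.0]
width: 0.999
```

```bash
python3 -c "
from h import *
rel((.548,-.176,.22),0.)"
```

```text
t 1.48 pos [0.4444 0.05   0.2233] psi 0.004825694390351691 F [1.0738 0.6675 0.0072] w 0.999
d [-0.2265  0.1025  0.0033] [ 0.0006 -0.0002  0.0048]
```

{"name": "apply_moves", "arguments": {"deltas": [[-0.226,0.102,0.003,0,0,0.005,0],[-0.226,0.102,0.003,0,0,0.005,0],[-0.226,0.102,0.003,0,0,0.005,0],[-0.226,0.102,0.003,0,0,0.005,0],[-0.226,0.102,0.003,0,0,0.005,0],[-0.226,0.102,0.003,0,0,0.005,0],[-0.226,0.102,0.003,0,0,0.005,0],[-0.226,0.102,0.003,0,0,0.005,0]]}}

```text
time: 2.15
tool_pos: [0.5474, -0.1752, 0.2194]
tcp_rot: [-2.224, -2.217, 0.001]
wrist_force: [-0.4, 0.1, -0.4]
width: 0.997
```

```bash
python3 - <<'E'
from h import *
s=status.read_state(); im=vision.read_camera('wrist'); cv2.imwrite('pics/w1.png',im[:,:,::-1])
b=blob(im,(4,110,60),(20,255,255)); print(b)
print(onz('wrist',b[1],.045,s), [project((.548,-.176,z),s) for z in (0.004,.034,.064)])
rel((.548,-.176,.22),0.)
E
```

```text
(array([413, 354,  42,  30, 901], dtype=int32), array([430.6637, 371.2875]))
[ 0.7824 -0.4342  0.045 ] [(np.float64(252.2969908053108), np.float64(173.65023968560638)), (np.float64(252.3646945534357), np.float64(178.49583826892948)), (np.float64(252.44525559062208), np.float64(184.2616408791677))]
t 2.2 pos [ 0.5468 -0.1738  0.2194] psi -0.0018180928594859942 F [ 0.7159  0.4854 -0.0133] w 0.995
d [-0.0022  0.0012 -0.0006] [-0.0017 -0.0011 -0.0018]
```

View pics/w1.png

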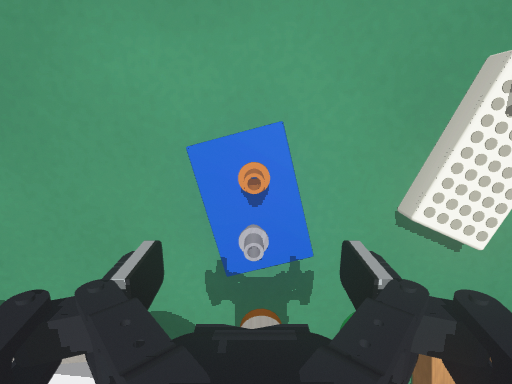

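```bash
python3 - <<'E'
from h import *
s=status.read_state(); im=vision.read_camera('wrist')
m=cv2.inRange(cv2.cvtColor(im,cv2.COLOR_RGB2HSV),(4,90,40),(22,255,255)); m[:150]=0; m[215:]=0; m[:,:225]=0; m[:,285:]=0
cs,_=cv2.findContours(m,cv2.RETR_EXTERNAL,2); c=max(cs,key=cv2.contourArea); print(cv2.boundingRect(c),cv2.fitEllipse(c),cv2.minEnclosingCircle(c))
x,y,w,h=cv2.boundingRect(c)
p=onz('wrist',(x+(w-1)/2,y+(w-1)/2),.034,s); print(p)   # flange
cv2.imwrite('pics/w1c.png',cv2.resize(im[150:270,195:315,::-1],(480,480),interpolation=2))
rel((p[0],p[1],.14),0.)
E
```

```text
(239, 164, 31, 31) ((254.01959228515625, 178.7801055908203), (30.675743103027344, 30.867576599121094), 132.6348114013672) ((254.0, 179.0), 15.811488151550293)
[ 0.5493 -0.175   0.034 ]
t 2.25 pos [ 0.5466 -0.1729  0.2196] psi -0.00044555400111981157 F [-0.2025  1.2844  0.1389] w 0.998
d [-0.0022  0.0027  0.0796] [-0.0015 -0.0011 -0.0004]
```

View pics/w1c.png

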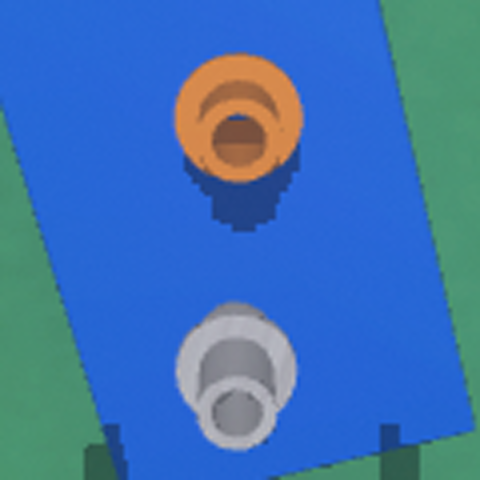

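{"name": "apply_moves", "arguments": {"deltas": [[-0.001,0.002,0.03,0,0,0,0.2],[-0.001,0.002,0.06,0,0,0,0.3],[-0.001,0.002,0.09,0,0,0,0.3],[-0.001,0.002,0.11,0,0,0,0.3],[-0.001,0.002,0.11,0,0,0,0.3],[-0.001,0.002,0.11,0,0,0,0.3]]}}

```text
time: 2.75
tool_pos: [0.5478, -0.1725, 0.1093]
tcp_rot: [-2.217, -2.221, 0.002]
wrist_force: [-0.4, 0.3, 0.1]
width: 0.706
```

```bash
python3 - <<'E'
from h import *
s=status.read_state(); im=vision.read_camera('wrist')
cv2.imwrite('pics/w2.png',im[:,:,::-1])
m=cv2.inRange(cv2.cvtColor(im,cv2.COLOR_RGB2HSV),(4,90,40),(22,255,255)); u,v=project((.5493,-.175,.034),s); print(u,v); u=int(u);v=int(v)
m[:v-40]=0; m[v+60:]=0; m[:,:u-40]=0; m[:,u+40:]=0
cs,_=cv2.findContours(m,cv2.RETR_EXTERNAL,2); c=max(cs,key=cv2.contourArea); x,y,w,h=cv2.boundingRect(c); print(x,y,w,h)
for z in (.032,.036): print(onz('wrist',(x+(w-1)/2,y+(w-1)/2),z,s))
rel((.5493,-.175,.038),0.)
E
```

```text
253.9858496465439 209.0903744639591
231 187 47 51
[ 0.5493 -0.1764  0.032 ]
[ 0.5493 -0.1751  0.036 ]
t 2.8 pos [ 0.5494 -0.1733  0.1111] psi 0.0015702968791675366 F [ 0.0339 -0.1253  1.3037] w 0.699
d [-0.0017 -0.0002  0.0731] [0.0005 0.     0.0016]
```

View pics/w2.png

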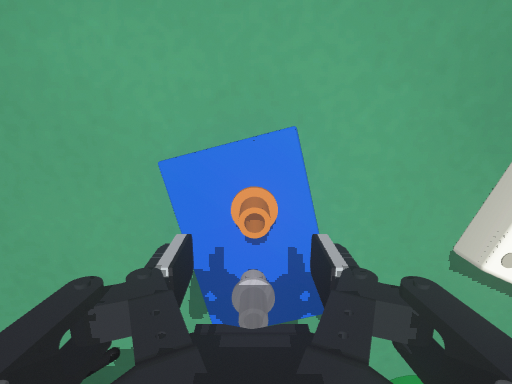

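{"name": "apply_moves", "arguments": {"deltas": [[-0.002,0,0.03,0,0,0,0.3],[-0.002,0,0.055,0,0,0,0.3],[-0.002,0,0.068,0,0,0,0.3],[-0.002,0,0.072,0,0,0,0.3],[-0.002,0,0.072,0,0,0,0.3],[-0.002,0,0.072,0,0,0,0.3]]}}

```text
time: 3.3
tool_pos: [0.5506, -0.1767, 0.0399]
tcp_rot: [2.22, 2.22, 0.002]
wrist_force: [0.4, 0.3, 0.2]
width: 0.697
```

```bash
python3 - <<'E'
from h import *
rel((.5493,-.1755,.038),0.)
E
```

```text
t 3.3 pos [ 0.5506 -0.1767  0.0399] psi 0.00021348004520295178 F [0.3659 0.3472 0.1965] w 0.697
d [ 0.0012 -0.0013  0.0019] [0.0023 0.0008 0.0002]
```

{"name": "apply_moves", "arguments": {"deltas": [[0.0005,-0.001,0.0015,0,0,0,0.3],[0.0005,-0.001,0.0015,0,0,0,1],[0.0005,-0.001,0.0015,0,0,0,1],[0.0005,-0.001,0.0015,0,0,0,1],[0.0005,-0.001,0.0015,0,0,0,1],[0.0005,-0.001,0.0015,0,0,0,1],[0.0005,-0.001,0.0015,0,0,0,1],[0.0005,-0.001,0.0015,0,0,0,1]], "squeeze": 45}}

```text
time: 3.97
tool_pos: [0.5498, -0.1765, 0.0384]
tcp_rot: [2.22, 2.219, 0.002]
wrist_force: [0.2, -0.5, 6.2]
width: 0.244
```

{"name": "apply_moves", "arguments": {"deltas": [[0,0,0,0,0,0,1],[0,0,-0.01,0,0,0,1],[0,0,-0.03,0,0,0,1],[0,0,-0.06,0,0,0,1],[0,0,-0.1,0,0,0,1],[0,0,-0.13,0,0,0,1],[0,0,-0.16,0,0,0,1],[0,0,-0.16,0,0,0,1]]}}

```text
time: 4.63
tool_pos: [0.5522, -0.1773, 0.205]
tcp_rot: [2.213, 2.214, 0.008]
wrist_force: [1.4, -0.2, -0.0]
width: 0.24
```

```bash
python3 - <<'E'
from h import *
im=vision.read_camera('wrist'); cv2.imwrite('pics/w3.png',im[:,:,::-1])
rel((.5953,.2022,.2),.5)
E
```

```text
t 4.68 pos [ 0.5509 -0.1769  0.2018] psi 1.699117494629089e-05 F [ 0.2248  0.5575 -2.1478] w 0.24
d [0.3791 0.0444 0.001 ] [ 0.0071  0.0049 -0.5   ]
```

View pics/w3.png

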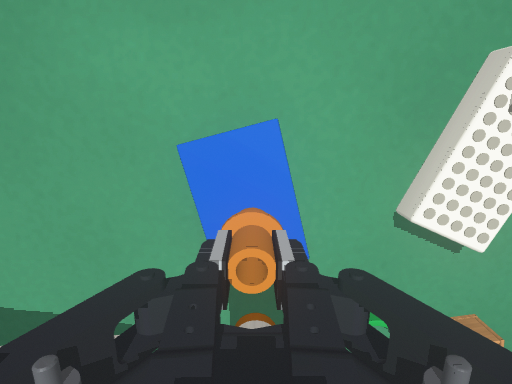

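```bash
python3 - <<'E'
from h import *
rel((.624,.1495,.2),.5)
E
```

```text
t 4.68 pos [ 0.5509 -0.1769  0.2018] psi 1.699117494629089e-05 F [ 0.2248  0.5575 -2.1478] w 0.24
d [0.3264 0.0731 0.0014] [ 0.0071  0.0049 -0.5   ]
```

{"name": "apply_moves", "arguments": {"deltas": [[0.02,0.005,0,0,0,-0.05,1],[0.06,0.013,0,0,0,-0.12,1],[0.1,0.022,0,0,0,-0.2,1],[0.14,0.031,0,0,0,-0.27,1],[0.18,0.04,0,0,0,-0.34,1],[0.22,0.049,0,0,0,-0.41,1],[0.26,0.058,0,0,0,-0.46,1],[0.29,0.065,0.001,0,0,-0.5,1]]}}

```text
time: 5.35
tool_pos: [0.6121, 0.1171, 0.1938]
tcp_rot: [-1.596, -2.702, 0.002]
wrist_force: [1.2, -0.7, -1.6]
width: 0.244
```

{"name": "apply_moves", "arguments": {"deltas": [[0.016,-0.006,0,0,0,0,1],[0.033,-0.01,0,0,0,0,1],[0.036,-0.01,0,0,0,0,1],[0.036,-0.01,0,0,0,0,1],[0.036,-0.01,0,0,0,0,1],[0.036,-0.01,0,0,0,0,1],[0.036,-0.01,0,0,0,0,1]]}}

```text
time: 5.93
tool_pos: [0.5876, 0.1396, 0.196]
tcp_rot: [1.605, 2.7, 0.0]
wrist_force: [0.3, 0.1, -1.5]
width: 0.24
```

```bash
python3 - <<'E'
from h import *
s=status.read_state(); im=vision.read_camera('wrist'); cv2.imwrite('pics/w4.png',im[:,:,::-1])
cv2.imwrite('pics/s4.png',vision.read_camera('side')[:,:,::-1])
print(project((.5953,.2022,.09),s))
rel((.624,.1495,.2),.5)
E
```

```text
(np.float64(295.5832732816749), np.float64(135.64074654610562))
t 6.03 pos [0.5877 0.1399 0.196 ] psi 0.49847436072740364 F [-0.4135 -0.7609 -1.0696] w 0.244
d [-0.0089  0.0365 -0.004 ] [ 0.0003  0.0003 -0.0015]
```

View pics/w4.png

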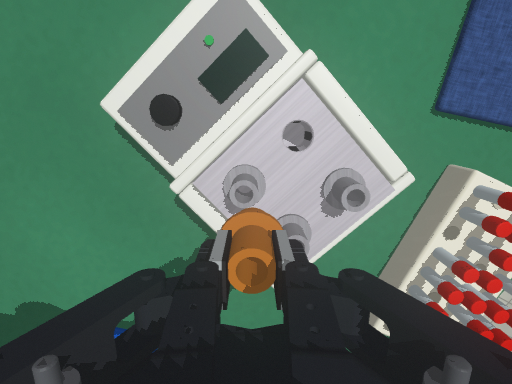

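```bash
python3 - <<'E'
from h import *
im=cv2.imread('pics/w4.png'); 
a=cv2.resize(im[106:166,268:328],(480,480),interpolation=cv2.INTER_NEAREST)
b=cv2.resize(im[200:300,202:302],(480,480),interpolation=cv2.INTER_NEAREST)
b=cv2.resize(b,(320,320)); b=np.vstack([b,np.zeros((160,320,3),np.uint8)])
cv2.imwrite('pics/w4c.png',np.hstack([a,b]))
g=cv2.cvtColor(im,cv2.COLOR_BGR2GRAY); print(g[136,275:322]); print(g[112:160,298])
m=cv2.inRange(cv2.cvtColor(im,cv2.COLOR_BGR2HSV),(4,90,40),(22,255,255)); m[:190]=0;m[300:]=0
ys=range(206,232,2); print([(y,np.flatnonzero(m[y])[[0,-1]]) for y in ys if m[y].any()])
E
```

```text
[195 195 195 195 194 192 183 159 122 123 122 124 124 125 126 127 127 127
 126 122 124 124 122 122 124 125 123 125 123  83  57  56  57  56  57  58
  61 110 156 184 197 200 197 194 192 191 195]
[200 198 199 200 199 199 196 181 141  60  71 121 123 123 124 126 126 127
 126 126 124 125 125 123 122 125 124 124 124 126 126 127 126 118 114 136
 134  97  69 165 192 195 193 191 193 195 195 194]
[(206, array([500, 500])), (208, array([247, 504])), (210, array([242, 509])), (212, array([238, 265])), (214, array([235, 269])), (216, array([232, 272])), (218, array([229, 274])), (220, array([227, 276])), (222, array([225, 278])), (224, array([224, 279])), (226, array([222, 280])), (228, array([222, 281])), (230, array([231, 272]))]
```

View pics/w4c.png

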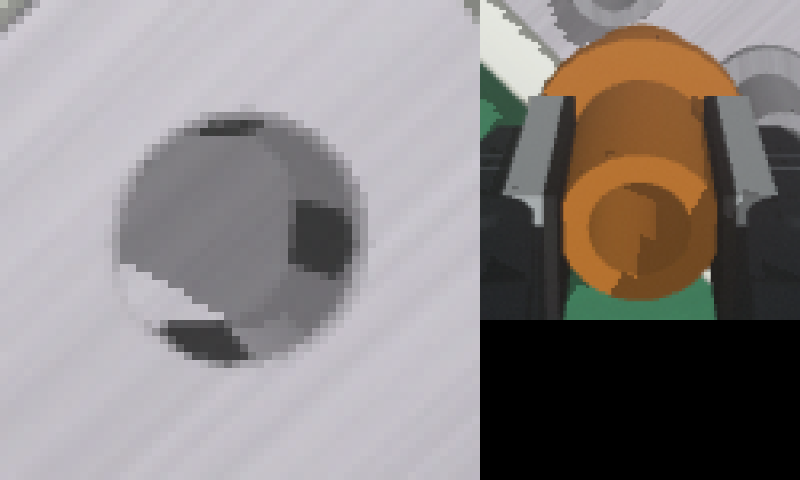

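```bash
python3 - <<'E'
from h import *
from scipy.optimize import least_squares
s=status.read_state()
im=cv2.imread('pics/w4.png'); m=cv2.inRange(cv2.cvtColor(im,cv2.COLOR_BGR2HSV),(4,90,40),(22,255,255)); m[:, :200]=0; m[:,310:]=0
def toolpt(uv,z):
    o,d=ray('wrist',uv,dict(tool_pos=np.zeros(3),tcp_rot=np.zeros(3))); return (o+d*(z-o[2])/d[2])
E=[(np.flatnonzero(m[y])[k]+(-.5 if k==0 else .5),y) for y in range(214,229) for k in (0,-1)]
for z in (0,.003,.006):
    P=np.array([toolpt(e,z)[:2] for e in E]); r=least_squares(lambda c:np.hypot(*(P-c[:2]).T)-c[2],[0,0,.018]); r2=least_squares(lambda c:np.hypot(*(P-c[:2]).T)-.018,[0,0]); print('flange',z,r.x,r2.x,r2.cost**.5)
for z in (-.021,-.025): print('neck top',toolpt((251.8,271),z),24*np.linalg.norm(1)*(z+.1428+.01)/295)
S=dict(s); W=(297.5,135.4)
print('well tri top',tri(ray('top',(146.5,152.5)),ray('wrist',W,S)),'side',tri(ray('side',(206,123)),ray('wrist',W,S)))
si=cv2.imread('pics/side0.png')[112:132,194:218]; print(cv2.cvtColor(si,cv2.COLOR_BGR2GRAY)[:,::1])
for z in (.08,.085,.09): print('well',z,onz('wrist',W,z,S), toolpt(W,S['tool_pos'][2]-z))
rel((.5877,.1399,.196),.5)
E
```

```text
flange 0 [ 0.0037 -0.      0.0172] [ 0.0026 -0.    ] 0.0007507917422837314
flange 0.003 [0.0024 0.     0.0176] [ 0.0018 -0.    ] 0.0005700649809714372
flange 0.006 [0.0011 0.     0.0179] [0.001 0.   ] 0.0004718523883370404
neck top [-0.002   0.0001 -0.021 ] 0.010722711864406778
neck top [ 0.0002  0.0001 -0.025 ] 0.010397288135593222
well tri top [0.5971 0.2037 0.0806] side [0.5991 0.2025 0.0861]
[[102 101  99 100 101 100 101  98  97  94  95  98 106 107 128 166 181 211
  215 198 180 169 168 169]
 [102 102  99 100  97  97  94 101 106 113 121 150 184 191 185 199 182 171
  168 167 168 170 171 170]
 [ 98  96  96 101 105 110 124 149 180 209 217 203 192 173 173 173 172 171
  172 171 168 169 170 171]
 [102 108 125 148 166 195 225 201 190 169 170 170 170 171 172 173 174 171
  173 173 170 170 168 171]
 [166 195 227 203 192 170 169 167 168 169 171 172 171 173 172 171 174 174
  173 173 172 169 171 171]
 [193 177 169 171 172 171 169 170 171 171 172 172 174 173 174 172 173 172
  174 173 172 169 169 170]
 [168 168 168 170 173 173 172 171 173 171 172 173 175 174 174 176 173 173
  174 174 174 173 169
[... 924 characters left out ...]
 175 173 171 171 170 170 172 173 172 174 174 174 152  81  82  85
   85  85  86  84  75 129]
 [100 116 154 173 172 170 170 171 172 172 172 173 172 175 156 100  88  90
   90  92  91  87  81 128]
 [125 101 135 175 173 169 171 171 172 173 172 173 175 178 158 101  88  92
   92  92  92  89  82 108]
 [179 102 114 147 174 172 171 171 171 172 173 172 176 172 145  98  87  90
   91  92  94  90  84 101]]
well 0.08 [0.5983 0.2036 0.08  ] [0.0509 0.0397 0.116 ]
well 0.085 [0.5975 0.2035 0.085 ] [0.0512 0.039  0.111 ]
well 0.09 [0.5966 0.2034 0.09  ] [0.0515 0.0382 0.106 ]
t 6.03 pos [0.5877 0.1399 0.196 ] psi 0.49847436072740364 F [-0.4135 -0.7609 -1.0696] w 0.244
d [-0.  0. -0.] [ 0.0003  0.0003 -0.0015]
```

```bash
python3 - <<'E'
from h import *
im=cv2.imread('pics/s4.png'); 
s=status.read_state(); c=vision.get_calibration('side'); f=192/np.tan(np.radians(c['fov_y']/2))
def pj(X):
    p=np.array(c['R'])@X+c['t']; return np.array([c['cx']+f*p[0]/p[2],c['cy']+f*p[1]/p[2]])
R0=Ro.from_rotvec(s['tcp_rot']).as_matrix()
for z in (-.0216,.0064,.0384): print(z,pj(s['tool_pos']+R0@np.array([.0005,0,z])))
u,v=pj(s['tool_pos']).astype(int)
m=cv2.inRange(cv2.cvtColor(im,cv2.COLOR_BGR2HSV),(4,90,40),(22,255,255))
for y in range(v-25,v+30):
    k=np.flatnonzero(m[y,u-30:u+30])+u-30
    if len(k): print(y,k[0],k[-1],(k[0]+k[-1])/2,len(k))
cv2.imwrite('pics/s4c.png',cv2.resize(im[v-40:v+40,u-50:u+50],(800,640)[:2],interpolation=cv2.INTER_CUBIC)[:600])
E
```

```text
-0.0216 [213.3566  90.7216]
0.0064 [214.1883 101.1023]
0.0384 [215.0996 112.4778]
86 217 217 217.0 1
87 216 218 217.0 3
88 217 219 218.0 3
89 217 219 218.0 3
90 217 219 218.0 3
91 218 219 218.5 2
92 217 219 218.0 3
93 218 219 218.5 2
94 218 219 218.5 2
95 218 219 218.5 2
96 218 220 219.0 3
97 218 221 219.5 4
98 208 221 214.5 5
99 208 221 214.5 5
100 208 221 214.5 5
101 208 221 214.5 5
102 209 220 214.5 6
103 210 219 214.5 10
104 211 219 215.0 9
105 211 219 215.0 9
106 211 219 215.0 9
107 211 219 215.0 9
108 211 219 215.0 9
109 211 219 215.0 9
110 212 218 215.0 7
111 213 217 215.0 5
```

View pics/s4c.png

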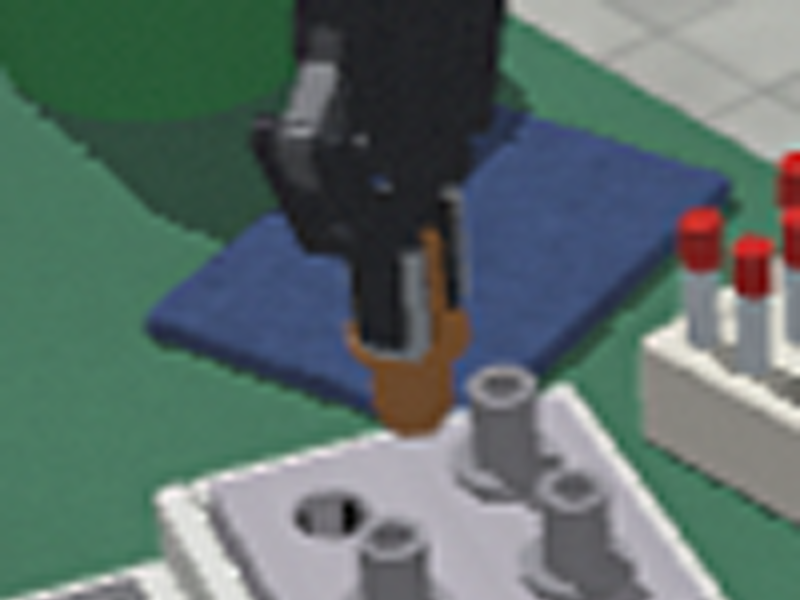

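{"name": "apply_moves", "arguments": {"deltas": [[0.02,0.015,0,0,0,0.001,1],[0.04,0.03,0,0,0,0,1],[0.051,0.039,0.005,0,0,0,1],[0.051,0.039,0.02,0,0,0,1],[0.051,0.039,0.04,0,0,0,1],[0.051,0.039,0.055,0,0,0,1],[0.051,0.039,0.061,0,0,0,1],[0.051,0.039,0.061,0,0,0,1]]}}

```text
time: 6.7
tool_pos: [0.5954, 0.2035, 0.132]
tcp_rot: [-1.601, -2.699, 0.006]
wrist_force: [-0.0, 0.1, -1.5]
width: 0.241
```

{"name": "apply_moves", "arguments": {"deltas": [[0,0,0,0,0,0,1],[0,0,0,0,0,0,1],[0,0,0,0,0,0,1]]}}

```text
time: 6.95
tool_pos: [0.5982, 0.2045, 0.1364]
tcp_rot: [1.602, 2.7, 0.003]
wrist_force: [-0.5, 0.2, -1.0]
width: 0.244
```

```bash
python3 - <<'E'
from h import *
s=status.read_state(); w=vision.read_camera('wrist')[:,:,::-1]; sd=vision.read_camera('side')[:,:,::-1]
cv2.imwrite('pics/w5.png',w);cv2.imwrite('pics/s5.png',sd)
a=cv2.resize(w[150:300,190:315],(400,480),interpolation=2); b=cv2.resize(sd[70:150,170:236],(396,480),interpolation=2)
cv2.imwrite('pics/c5.png',np.hstack([a,b]))
rel((.5972,.2035,.135),.5)
m=cv2.inRange(cv2.cvtColor(sd.copy(),cv2.COLOR_BGR2HSV),(4,90,40),(22,255,255))
for y in range(90,140):
    k=np.flatnonzero(m[y,170:240])+170
    if len(k): print(y,k[0],k[-1],(k[0]+k[-1])/2,len(k))
E
```

```text
t 7.05 pos [0.5979 0.2045 0.1361] psi 0.49986891498564373 F [-0.3592  0.0704 -1.6376] w 0.237
d [-0.0005 -0.0011  0.0011] [ 0.0022  0.0005 -0.0001]
95 205 206 205.5 2
96 204 207 205.5 4
97 205 207 206.0 3
98 205 207 206.0 3
99 205 207 206.0 3
100 206 207 206.5 2
101 206 207 206.5 2
102 206 207 206.5 2
103 206 207 206.5 2
104 206 208 207.0 3
105 206 209 207.5 4
106 197 209 203.0 5
107 206 210 208.0 5
108 197 210 203.5 6
109 197 209 203.0 5
110 198 208 203.0 6
111 199 207 203.0 9
112 200 207 203.5 8
113 200 207 203.5 8
114 200 208 204.0 9
115 200 208 204.0 9
116 201 207 204.0 7
117 201 207 204.0 7
118 202 206 204.0 5
```

View pics/c5.png

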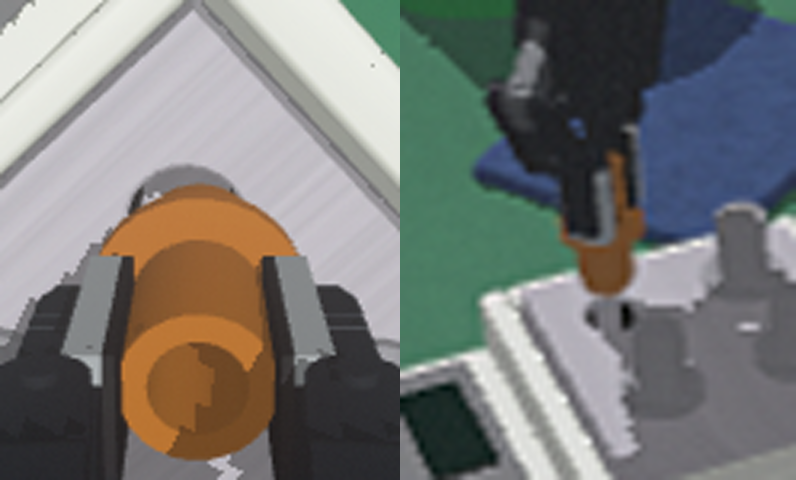

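```bash
python3 - <<'E'
from h import *
from scipy.optimize import least_squares
w=cv2.imread('pics/w5.png'); g=cv2.cvtColor(w,cv2.COLOR_BGR2GRAY).astype(float)
print(g[198:220:2,226:270:2].astype(int))
Z=dict(tool_pos=np.zeros(3),tcp_rot=np.zeros(3))
def toolpt(uv,z): return onz('wrist',uv,z,Z)
E=[]
for u in range(233,263):
    col=g[194:222,u]; k=np.flatnonzero(col<158)
    if len(k) and k[0]>0: i=k[0]; E.append((u,194+i-1+(col[i-1]-158)/(col[i-1]-col[i])))
print(np.round(E,1).tolist())
m=cv2.inRange(cv2.cvtColor(w,cv2.COLOR_BGR2HSV),(4,90,40),(22,255,255)); m[:,:200]=0;m[:,310:]=0
F=[(np.flatnonzero(m[y])[k]+(-.5 if k==0 else .5),y) for y in range(214,229) for k in (0,-1) if m[y].any()]
fit=lambda P,r:least_squares(lambda c:np.hypot(*(P-c).T)-r,[0,0],loss='soft_l1',f_scale=.0003)
for z in (.003,.006): P=np.array([toolpt(e,z)[:2] for e in F]); print('flange',fit(P,.018).x)
for z in (.047,.051,.055): P=np.array([toolpt(e,z)[:2] for e in E]); r=fit(P,.0125); print('well',z,r.x,np.abs(r.fun).max())
E
```

```text
[[194 189 191 193 193 194 197 197 194 195 195 195 191 192 195 195 194 193
  194 193 190 192]
 [188 194 194 194 195 196 197 195 194 194 194 192 193 195 195 195 193 194
  192 189 191 191]
 [192 193 194 195 197 197 192 182 149 140 133 126 134 141 158 192 192 191
  190 190 190 190]
 [193 193 196 197 199 191 142 124 121 122 123 125 126 125 123 128 143 189
  192 191 189 189]
 [193 195 198 197 172 138 123 121 122 123 125 127 125 123 125 123 125 137
  189 189 191 192]
 [195 196 196 175  95 122 120 121 122 122 113 101 103 104 105 105 115 124
  120 190 193 192]
 [197 196 185  98  75 120 188 122  97 102 106 107 108 108 108 109 109 107
   93 146 191 191]
 [194 192 164  55 122 186 140 103 105 108 122 130 130 130 129 128 115 110
  110 111 159 190]
 [193 191 131  58 117 102 120 136 136 136 137 138 137 137 138 137 137 137
  137 129 110 109]
 [193 188  77  88 121 137 137 135 136 136 136 136 137 136 136 136 136 137
  137 137 136 135]
 [194 134  99 137 136 137 136 136 135 136 136 136 135 135 137 137 137 136
  137 137 136 137]]
[[233.0, 207.8], [234.0, 206.5], [235.0, 205.7], [236.0, 204.9], [237.0, 204.4], [238.0, 203.4], [239.0, 202.8], [240.0, 202.7], [241.0, 202.4], [242.0, 201.8], [243.0, 201.6], [244.0, 201.4], [245.0, 201.3], [246.0, 201.3], [247.0, 201.2], [248.0, 200.9], [249.0, 200.9], [250.0, 201.3], [251.0, 201.6], [252.0, 201.6], [253.0, 201.7], [254.0, 202.0], [255.0, 202.6], [256.0, 203.0], [257.0, 203.5], [258.0, 203.7], [259.0, 204.5], [260.0, 205.3], [261.0, 206.0], [262.0, 206.9]]
flange [ 0.0018 -0.    ]
flange [ 0.0011 -0.    ]
well 0.047 [-0.0005 -0.0025] 0.00022125744625239342
well 0.051 [-0.0016 -0.0025] 0.0003074869668894739
well 0.055 [-0.0028 -0.0026] 0.0003987779236002617
```

{"name": "apply_moves", "arguments": {"deltas": [[-0.001,-0.0015,0,0,0,0,1],[-0.002,-0.0025,0,0,0,0,1],[-0.002,-0.0025,0.003,0,0,0,1],[-0.002,-0.0025,0.006,0,0,0,1],[-0.002,-0.0025,0.008,0,0,0,1],[-0.002,-0.0025,0.01,0,0,0,1],[-0.002,-0.0025,0.01,0,0,0,1],[-0.002,-0.0025,0.01,0,0,0,1]]}}

```text
time: 7.72
tool_pos: [0.5956, 0.2013, 0.1243]
tcp_rot: [-1.602, -2.702, 0.001]
wrist_force: [0.1, -0.5, -2.2]
width: 0.238
```

{"name": "apply_moves", "arguments": {"deltas": [[0,0,0.0008,0,0,0,1],[0,0,0.0016,0,0,0,1],[0,0,0.0024,0,0,0,1],[0,0,0.0032,0,0,0,1],[0,0,0.004,0,0,0,1],[0,0,0.0048,0,0,0,1],[0,0,0.0056,0,0,0,1],[0,0,0.0064,0,0,0,1]]}}

```text
time: 8.38
tool_pos: [0.5961, 0.2014, 0.1185]
tcp_rot: [1.602, 2.702, 0.001]
wrist_force: [-0.3, -0.7, -0.3]
width: 0.244
```

```bash
python3 - <<'E'
from h import *
rel((.5964,.2015,.120),.5)
sd=vision.read_camera('side')[:,:,::-1]; cv2.imwrite('pics/s6.png',sd)
m=cv2.inRange(cv2.cvtColor(sd.copy(),cv2.COLOR_BGR2HSV),(4,90,40),(22,255,255))
for y in range(108,130):
    k=np.flatnonzero(m[y,170:240])+170
    if len(k): print(y,k[0],k[-1],(k[0]+k[-1])/2,len(k))
E
```

```text
t 8.38 pos [0.5961 0.2014 0.1185] psi 0.500076900159894 F [-0.2814 -0.6608 -0.2649] w 0.244
d [-0.      0.0003 -0.0015] [0.0006 0.0003 0.0001]
108 207 208 207.5 2
109 206 208 207.0 3
110 207 208 207.5 2
111 207 209 208.0 3
112 207 210 208.5 4
113 207 210 208.5 4
114 207 210 208.5 4
115 198 210 204.0 5
116 198 209 203.5 4
117 199 208 203.5 7
118 201 208 204.5 8
119 201 208 204.5 8
120 201 208 204.5 8
121 201 209 205.0 9
122 201 209 205.0 9
123 202 208 205.0 7
124 202 207 204.5 6
```

{"name": "apply_moves", "arguments": {"deltas": [[0,0,0.0008,0,0,0,1],[0,0,0.0016,0,0,0,1],[0,0,0.0024,0,0,0,1],[0,0,0.0032,0,0,0,1],[0,0,0.004,0,0,0,1],[0,0,0.0048,0,0,0,1],[0,0,0.0056,0,0,0,1],[0,0,0.0064,0,0,0,1]]}}

```text
time: 9.1
tool_pos: [0.5965, 0.2013, 0.1124]
tcp_rot: [1.602, 2.701, 0.001]
wrist_force: [1.6, -1.0, 1.3]
width: 0.245
```

{"name": "apply_moves", "arguments": {"deltas": [[-0.0003,0.0002,0,0,0,0,1],[-0.0006,0.0003,0.0004,0,0,0,1],[-0.0006,0.0003,0.001,0,0,0,1],[-0.0006,0.0003,0.0018,0,0,0,1],[-0.0006,0.0003,0.0026,0,0,0,1],[-0.0006,0.0003,0.0034,0,0,0,1]]}}

```text
time: 9.6
tool_pos: [0.5966, 0.2011, 0.1087]
tcp_rot: [1.603, 2.702, 0.001]
wrist_force: [2.8, 0.2, 2.1]
width: 0.238
```

```bash
python3 - <<'E'
from h import *
rel((.5964,.2015,.120),.5)
s=status.read_state(); print(s['torque'])
sd=vision.read_camera('side')[:,:,::-1]; cv2.imwrite('pics/s7.png',sd)
m=cv2.inRange(cv2.cvtColor(sd.copy(),cv2.COLOR_BGR2HSV),(4,90,40),(22,255,255))
for y in range(115,135):
    k=np.flatnonzero(m[y,170:240])+170
    if len(k): print(y,k[0],k[-1],(k[0]+k[-1])/2,len(k))
g=cv2.cvtColor(sd.copy(),cv2.COLOR_BGR2GRAY); print(g[112:136,196:216])
E
```

```text
t 9.6 pos [0.5966 0.2011 0.1087] psi 0.5000135515905231 F [2.7683 0.1978 2.0687] w 0.238
d [ 0.0004  0.     -0.0113] [0.0005 0.0001 0.    ]
[-0.2062 -0.5026 -0.0022]
115 207 210 208.5 4
116 207 210 208.5 4
117 208 211 209.5 4
118 198 210 204.0 5
119 207 210 208.5 4
120 200 209 204.5 6
121 201 209 205.0 9
122 201 209 205.0 9
123 201 208 204.5 8
124 202 207 204.5 6
125 204 204 204.0 1
[[111  97  41  33  33  35  33  47  87 111  91  69  70  26  50 175 246 220
  201 183]
 [109  95  42  33  36  35  35  36  80 111  90  62  71  25  78 154 183 176
  175 176]
 [106  99  61  28  35  35  32  47  90 111  96  73  68  43  91 158 187 178
  178 176]
 [138 142  84  25  34  35  34  24  74 112  95  73  79  80  72 131 189 180
  177 176]
 [248 214  84  25  33  37  36  28  75 113  99  86  78  78  72 112 169 184
  180 178]
 [190 167  90  19  29  31  35  28  71 111  95  74  79  80  74  96 154 186
  180 181]
 [181 167 101  30  38  36  33  25  60 101  99  75  79  79  73 119 177 189
  185 185]
 [181 169 125  89  83  69  50  44  82 110 100  81  81  80  87 146 193 186
  187 159]
 [178 185 174 123  85  89 101 106 
[... 626 characters left out ...]
  96  96
   96  95]
 [183 180 180 178 179 182 189 168 105 112 111 112 104  91  95  94  93  97
   96  94]
 [160 183 179 178 178 179 186 163 102 110 113 113 108  95  94  95  96  97
   96  93]
 [140 182 181 177 177 179 183 162 113 114 110 113 109  93  94  96  96  96
   96  95]
 [123 159 182 178 178 179 180 186 192 169 107 111 104  95  95  95  95  96
   95  95]
 [106 142 181 180 178 177 179 181 185 167 112 100  91  93  94  94  97  96
   97  94]
 [108 117 154 180 179 178 178 180 184 191 169 104  93  96  93  96  97  96
   96  95]
 [144 107 121 159 181 178 179 182 183 176 139  86  91  93  94  97  96  96
   97  95]
 [211 136 105 140 182 179 181 181 154 102 101  92  93  92  94  96  96  96
   96  96]]
```

{"name": "apply_moves", "arguments": {"deltas": [[-0.0002,0.0003,0,0,0,0,1],[-0.0003,0.0006,0.0004,0,0,0,1],[-0.0003,0.0006,0.001,0,0,0,1],[-0.0003,0.0006,0.0016,0,0,0,1],[-0.0003,0.0006,0.0022,0,0,0,1],[-0.0003,0.0006,0.0028,0,0,0,1],[-0.0003,0.0006,0.0034,0,0,0,1],[-0.0003,0.0006,0.004,0,0,0,1]]}}

```text
time: 10.32
tool_pos: [0.5969, 0.201, 0.1045]
tcp_rot: [-1.603, -2.702, 0.0]
wrist_force: [1.8, -0.5, 2.3]
width: 0.241
```

{"name": "apply_moves", "arguments": {"deltas": [[-0.0002,0.0002,0.0006,0,0,0,1],[-0.0003,0.0003,0.0012,0,0,0,1],[-0.0003,0.0003,0.0018,0,0,0,1],[-0.0003,0.0003,0.0024,0,0,0,1],[-0.0003,0.0003,0.003,0,0,0,1],[-0.0003,0.0003,0.0036,0,0,0,1],[-0.0003,0.0003,0.0042,0,0,0,1],[-0.0003,0.0003,0.0048,0,0,0,1]]}}

```text
time: 10.98
tool_pos: [0.5971, 0.2009, 0.0995]
tcp_rot: [-1.603, -2.701, 0.001]
wrist_force: [-0.8, -0.9, 1.0]
width: 0.239
```

{"name": "apply_moves", "arguments": {"deltas": [[0,0,0.0006,0,0,0,1],[0,0,0.0012,0,0,0,1],[0,0,0.0018,0,0,0,1],[0,0,0.0024,0,0,0,1],[0,0,0.003,0,0,0,1],[0,0,0.0036,0,0,0,1],[0,0,0.0042,0,0,0,1],[0,0,0.0048,0,0,0,1]]}}

```text
time: 11.65
tool_pos: [0.5974, 0.2009, 0.0952]
tcp_rot: [-1.603, -2.702, 0.0]
wrist_force: [-1.5, -0.5, 3.5]
width: 0.239
```

{"name": "apply_moves", "arguments": {"deltas": [[0,0,0.0006,0,0,0,1],[0,0,0.0012,0,0,0,1],[0,0,0.0018,0,0,0,1],[0,0,0.0024,0,0,0,1],[0,0,0.003,0,0,0,1],[0,0,0.0036,0,0,0,1],[0,0,0.0042,0,0,0,1],[0,0,0.0048,0,0,0,1]]}}

```text
time: 12.32
tool_pos: [0.5976, 0.201, 0.091]
tcp_rot: [1.603, 2.702, 0.0]
wrist_force: [-3.3, -1.1, 8.0]
width: 0.241
```

{"name": "apply_moves", "arguments": {"deltas": [[0,-0.0002,0.0005,0,0,0,1],[0,-0.0004,0.001,0,0,0,1],[0,-0.0005,0.0015,0,0,0,1],[0,-0.0005,0.002,0,0,0,1],[0,-0.0005,0.0025,0,0,0,1],[0,-0.0005,0.003,0,0,0,1]]}}

```text
time: 12.82
tool_pos: [0.5976, 0.2009, 0.0886]
tcp_rot: [1.602, 2.701, 0.002]
wrist_force: [-2.6, -0.9, 8.8]
width: 0.24
```

{"name": "apply_moves", "arguments": {"deltas": [[0,-0.0002,0.0005,0,0,0,1],[0,-0.0003,0.001,0,0,0,1],[0,-0.0003,0.0015,0,0,0,1],[0,-0.0003,0.002,0,0,0,1],[0,-0.0003,0.0025,0,0,0,1],[0,-0.0003,0.003,0,0,0,1]]}}

```text
time: 13.32
tool_pos: [0.5977, 0.201, 0.0864]
tcp_rot: [1.602, 2.701, 0.003]
wrist_force: [-5.0, -1.1, 15.6]
width: 0.238
```

```bash
python3 - <<'E'
from h import *
rel((.5964,.2015,.120),.5)
sd=vision.read_camera('side')[:,:,::-1]; cv2.imwrite('pics/s8.png',sd); w=vision.read_camera('wrist')[:,:,::-1]; cv2.imwrite('pics/w8.png',w)
for f,r in (('s7',0),('s8',0)):
    sd=cv2.imread(f'pics/{f}.png'); m=cv2.inRange(cv2.cvtColor(sd,cv2.COLOR_BGR2HSV),(4,90,40),(22,255,255))
    print(f,[(y,k[0],k[-1]) for y in range(112,135) for k in [np.flatnonzero(m[y,190:225])+190] if len(k)])
    g=cv2.cvtColor(sd,cv2.COLOR_BGR2GRAY); print(g[108:150:1,232].tolist())   # block/casing edge column
E
```

```text
t 13.32 pos [0.5977 0.201  0.0864] psi 0.4999655518361318 F [-5.014  -1.0536 15.6135] w 0.238
d [ 0.0011 -0.0008 -0.0336] [ 0.002   0.0002 -0.    ]
s7 [(112, np.int64(207), np.int64(208)), (113, np.int64(207), np.int64(208)), (114, np.int64(207), np.int64(209)), (115, np.int64(207), np.int64(210)), (116, np.int64(207), np.int64(210)), (117, np.int64(208), np.int64(211)), (118, np.int64(198), np.int64(210)), (119, np.int64(207), np.int64(210)), (120, np.int64(200), np.int64(209)), (121, np.int64(201), np.int64(209)), (122, np.int64(201), np.int64(209)), (123, np.int64(201), np.int64(208)), (124, np.int64(202), np.int64(207)), (125, np.int64(204), np.int64(204))]
[184, 186, 185, 185, 174, 162, 153, 86, 93, 95, 93, 92, 92, 92, 91, 93, 91, 92, 92, 93, 93, 95, 97, 91, 93, 105, 112, 112, 112, 112, 112, 109, 110, 110, 111, 111, 113, 139, 140, 138, 140, 143]
s8 [(112, np.int64(208), np.int64(208)), (113, np.int64(207), np.int64(209)), (114, np.int64(207), np.int64(209)), (115, np.int64(208), np.int64(209)), (116, np.int64(208), np.int64(209)), (117, np.int64(208), np.int64(209)), (118, np.int64(208), np.int64(209)), (119, np.int64(208), np.int64(209)), (120, np.int64(208), np.int64(209)), (121, np.int64(208), np.int64(211)), (122, np.int64(208), np.int64(211)), (123, np.int64(199), np.int64(212)), (124, np.int64(209), np.int64(212)), (125, np.int64(209), np.int64(210)), (126, np.int64(200), np.int64(208)), (127, np.int64(201), np.int64(208)), (128, np.int64(202), np.int64(207))]
[194, 214, 178, 184, 185, 186, 187, 163, 153, 116, 88, 91, 94, 92, 93, 92, 88, 84, 86, 88, 92, 96, 92, 95, 95, 94, 93, 94, 113, 113, 113, 113, 111, 111, 111, 108, 111, 140, 141, 139, 139, 145]
```

{"name": "apply_moves", "arguments": {"deltas": [[0.0001,-0.0003,0.0002,0,0,0,1],[0.0002,-0.0006,0.0005,0,0,0,1],[0.0002,-0.0006,0.0008,0,0,0,1],[0.0002,-0.0006,0.0011,0,0,0,1]]}}

```text
time: 13.75
tool_pos: [0.5977, 0.201, 0.0864]
tcp_rot: [1.602, 2.7, 0.004]
wrist_force: [-4.5, -1.9, 17.9]
width: 0.245
```

{"name": "apply_moves", "arguments": {"deltas": [[0.0001,-0.0003,0.0003,0,0,0,1],[0.0001,-0.0004,0.0007,0,0,0,1],[0.0001,-0.0004,0.0011,0,0,0,1],[0.0001,-0.0004,0.0015,0,0,0,1],[0.0001,-0.0004,0.0015,0,0,0,1]]}}

```text
time: 14.17
tool_pos: [0.5977, 0.201, 0.0863]
tcp_rot: [1.601, 2.7, 0.005]
wrist_force: [-7.2, -2.4, 23.2]
width: 0.242
```

{"name": "apply_moves", "arguments": {"deltas": [[0.0002,-0.0005,0.0005,0,0,0,1],[0.0003,-0.001,0.0005,0,0,0,1],[0.0003,-0.0015,0.0005,0,0,0,1],[0.0003,-0.0015,0.0005,0,0,0,1]]}}

```text
time: 14.5
tool_pos: [0.5976, 0.201, 0.0864]
tcp_rot: [1.6, 2.698, 0.009]
wrist_force: [-3.7, 0.0, 20.6]
width: 0.242
```

```bash
python3 - <<'E'
from h import *
rel((.5964,.2015,.120),.5)
w=vision.read_camera('wrist')[:,:,::-1]; sd=vision.read_camera('side')[:,:,::-1]
cv2.imwrite('pics/w9.png',w);cv2.imwrite('pics/s9.png',sd)
a=cv2.resize(w[150:300,190:315],(400,480),interpolation=2); b=cv2.resize(sd[80:160,170:236],(396,480),interpolation=2)
cv2.imwrite('pics/c9.png',np.hstack([a,b]))
E
```

```text
t 14.5 pos [0.5976 0.201  0.0864] psi 0.5000594133029861 F [-3.6687  0.0142 20.644 ] w 0.242
d [ 0.001  -0.0006 -0.0336] [0.0076 0.0015 0.0001]
```

View pics/c9.png

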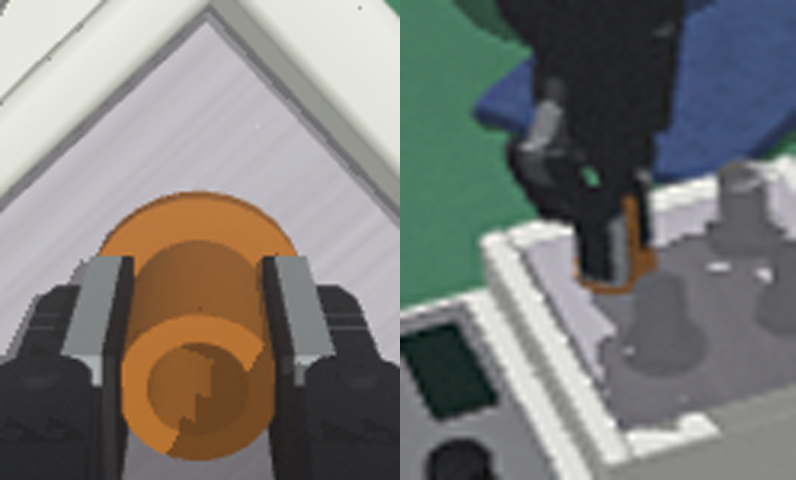

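{"name": "apply_moves", "arguments": {"deltas": [[0,-0.0003,-0.0005,0,0,0,1],[0,-0.0006,-0.001,0,0,0,1],[0,-0.0008,-0.0015,0,0,0,1],[0,-0.001,-0.002,0,0,0,1]]}}

```text
time: 14.93
tool_pos: [0.5974, 0.2009, 0.0865]
tcp_rot: [1.6, 2.697, 0.012]
wrist_force: [3.1, 2.0, 7.6]
width: 0.243
```

{"name": "apply_moves", "arguments": {"deltas": [[0,0.0003,-0.0005,0,0,0,1],[-0.0003,0.0005,-0.001,0,0,0,1],[-0.0003,0.0005,-0.001,0,0,0,1]]}}

```text
time: 15.18
tool_pos: [0.5974, 0.2009, 0.0865]
tcp_rot: [1.601, 2.698, 0.01]
wrist_force: [3.0, 2.6, 6.9]
width: 0.241
```

{"name": "apply_moves", "arguments": {"deltas": [[0,0.0003,-0.0004,0,0,0,1],[0,0.0005,-0.0008,0,0,0,1],[0,0.0005,-0.0008,0,0,0,1]]}}

```text
time: 15.43
tool_pos: [0.5973, 0.2008, 0.0865]
tcp_rot: [1.601, 2.698, 0.008]
wrist_force: [5.5, 3.4, 4.9]
width: 0.238
```

Lightly loaded; release by opening partway.

{"name": "apply_moves", "arguments": {"deltas": [[0,0,0,0,0,0,0.7],[0,0,0,0,0,0,0.6],[0,0,0,0,0,0,0.5],[0,0,0,0,0,0,0.5],[0,0,0,0,0,0,0.5],[0,0,0,0,0,0,0.5]]}}

```text
time: 15.93
tool_pos: [0.5934, 0.199, 0.0841]
tcp_rot: [-1.602, -2.701, 0.003]
wrist_force: [-2.1, -1.2, 2.4]
width: 0.503
```

{"name": "apply_moves", "arguments": {"deltas": [[0,0.003,-0.003,0,0,0,0.5],[0,0.003,-0.01,0,0,0,0.5],[0,0.003,-0.025,0,0,0,0.5],[0,0.003,-0.05,0,0,0,0.5],[0,0.003,-0.08,0,0,0,0.5],[0,0.003,-0.1,0,0,0,0.5],[0,0.003,-0.1,0,0,0,0.5]]}}

```text
time: 16.52
tool_pos: [0.6008, 0.2023, 0.1916]
tcp_rot: [1.599, 2.696, 0.013]
wrist_force: [0.3, -0.0, 0.9]
width: 0.501
```

{"name": "apply_moves", "arguments": {"deltas": [[-0.02,0,-0.02,0,0,0,0.5],[-0.05,0,-0.03,0,0,0,0.5],[-0.06,0,-0.03,0,0,0,0.5],[-0.06,0,-0.03,0,0,0,0.5],[-0.06,0,-0.03,0,0,0,0.5]]}}

```text
time: 16.93
tool_pos: [0.6253, 0.1482, 0.2138]
tcp_rot: [-1.604, -2.699, 0.001]
wrist_force: [-0.1, 0.6, -0.3]
width: 0.5
```

```bash
python3 - <<'E'
from h import *
from scipy.optimize import least_squares
rel((.5964,.2015,.120),.5)
s=status.read_state(); w=vision.read_camera('wrist'); sd=vision.read_camera('side'); t=vision.read_camera('top')
for n,i in (('w10',w),('s10',sd),('t10',t)): cv2.imwrite(f'pics/{n}.png',i[:,:,::-1])
m=cv2.inRange(cv2.cvtColor(w,cv2.COLOR_RGB2HSV),(4,90,40),(22,255,255)); u,v=map(int,project((.597,.201,.082),s)); print(u,v); k=np.zeros_like(m);k[max(0,v-50):v+50,u-50:u+50]=1;m*=k
c=max(cv2.findContours(m,0,2)[0],key=cv2.contourArea); x,y,ww,h=cv2.boundingRect(c); print(x,y,ww,h)
g=cv2.cvtColor(w,cv2.COLOR_RGB2GRAY); 
# flange centre & neck-top centre (vertical check); expected neck top projection
q=(x+(ww-1)/2,y+(ww-1)/2); f=onz('wrist',q,.083,s); print('flange',f,'neck top expected',project(f+[0,0,.028],s))
mm=[(yy,np.flatnonzero(m[yy])[[0,-1]].tolist()) for yy in range(y,y+h,4)]; print(mm)
b=blob(sd,(4,90,40),(22,255,255),(180,90,230,140)); print('side',b)
for n in ('top','t10' ):
  i=cv2.imread('pics/'+('top0' if n=='top' else n)+'.png')[:,:,::-1]; bb=blob(i,(4,130,60),(20,255,255),(380,140,430,190)); gm=blob(i,(0,0,90),(179,70,255),(325,158,355,188)); print(n,bb,gm)
E
```

```text
t 16.93 pos [0.6253 0.1482 0.2138] psi 0.4983918489585927 F [-0.061   0.6384 -0.2649] w 0.5
d [0.0605 0.0002 0.0939] [-0.0014 -0.0013 -0.0016]
251 124
233 102 40 42
flange [0.5962 0.2036 0.083 ] neck top expected (np.float64(252.6067282038965), np.float64(121.91670058199962))
[(102, [252, 254]), (106, [241, 264]), (110, [237, 268]), (114, [235, 270]), (118, [233, 271]), (122, [233, 272]), (126, [233, 272]), (130, [234, 271]), (134, [237, 269]), (138, [240, 265]), (142, [246, 259])]
side (array([199, 112,  14,  17, 150], dtype=int32), array([204.8733, 120.5267]))
top (array([393, 152,  26,  25, 396], dtype=int32), array([404.0707, 165.0101])) (array([333, 165,  14,  14, 163], dtype=int32), array([339.5215, 171.6871]))
t10 (array([393, 152,  26,  25, 395], dtype=int32), array([404.1139, 165.0759])) (array([332, 165,  15,  15, 173], dtype=int32), array([339.2023, 171.8728]))
```

```bash
python3 -c "
from h import *
print(job.finish_job())"
```

```text
the job is handed in; nothing more can be done
None
```

The bronze sleeve is in the empty well and pressed to a hard stop. I then released it, moved the arm clear and handed the job in at about 17 s; no verdict was reported.

- **Grasp and start:** I gripped the neck with 45 N. I re-aligned it about 3 mm over the well from close wrist and side views, then started it stem-down.
- **Press:** I went down at 10 mm/s or less. The block slid down on the way, by roughly 7–9 mm in the side view. At the stop the wrist force rose to about 23 N upward with no further tool motion, so total push was above the 20 N asked. I eased most of that load off before opening the fingers.
- **Sleeve position:** After release, the wrist camera put the flange at about (0.596, 0.204). The side view agreed with the well to under a pixel (about 2 mm each).
- **Steel sleeve and bottle:** In the top view, both were within about 0.4 pixel of their starting places (roughly 1 mm).
- **Robot:** The wrist force was near zero and the fingers were well above everything.

**Not fully confirmed:**
- **Flush fit:** This rests mainly on the force and the dead stop, because the images resolve flange height only to about 2 mm against the 1.5 mm limit.
- **Centring:** The wrist reading of the flange differs by about 3 mm from the tool position at the stop, (0.598, 0.201). That is the size of the 3 mm limit, but the calibration is only good to about 2 mm and the stem has just 0.5 mm of play in the well.

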